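Hang the slim bin on the bench rail rack and snap it home

TASK

Hang the loose grey bin in the free right-hand bay of the rail rack, in line with the catch there: with its front tipped up, hook the lip on its back over the upper rail, then let go so that it swings down and comes to lean on the catch. Then press its front ledge down until the catch snaps and the bin hangs level with its back flat, and come away. Leave the bin that is hanging already and all the other things as they are.

Things in the scene. Friction and masses are not known exactly. Their poses are not given: they have to be found in the camera images.
- bin: Loose slim bin of plain grey plastic on the worktop, open on top, 0.08 to 0.17 kg. Origin: centre of its underside; x from its low front to its back, z up. 56 mm wide (grasp across y), front x = -45, rear face x = 45 mm. Side walls 3 mm thick, 60 mm high for x = -18 to 45, sloping ahead of that to the 38 mm high front; inner floor z = 17. Centre of mass near x = 7, z = 28.
- bin_hook (a point): Bin frame (57, 0, 57) mm: underside of the hook along the upper edge of the bin's back; lies on bay when the bin is home. Axes as the bin. The hook's bridge is z = 57 to 60, x = 45 to 62; its lip, x = 59 to 62, reaches down to z = 47: a slot 14 mm wide, 10 mm deep for the rail, open below.
- bin_rib (a point): Bin frame (52, 0, 8) mm: rear edge of a rib 40 mm wide, z = 6 to 10, 7 mm out of the bin's rear face. Home, it lies beneath the lower rail, so the bin cannot be lowered level onto the rack: hook it with the front tipped up, best by 0.3 to 0.4 rad.
- bin_ledge (a point): Bin frame (-52, 0, 37) mm: middle of the top of the thumb ledge at the bin's front, 14 mm deep (x = -59 to -45), 52 mm wide: the place to press. Home, it is 20 mm lower than bay and 109 mm in front of it; while the bin leans on the catch, about 25 mm higher.
- rack: Fixed rack: white base plate 140 x 340 x 5 mm (x -75 to 65), an upright 122 mm high at each end (y = -162, 162), two flat steel rails along y between them, nothing above. Origin: under the plate, x away from the robot; bins hang on the -x side, undersides at z = 65. Free bay at y = -65 (right); at y = 65 hangs an identical fixed bin with two drop bottles, tops at z = 167 mm.
- bay (a point): Middle of the top edge of the upper rail at the free bay, rack frame (37, -65, 122) mm, axes as the rack. The rail is 4 mm thick (x = 35 to 39) and 16 mm high. While the tipped-up bin is lowered, bin_hook must be 4 to 8 mm beyond this point in +x for the lip to clear the rail. The bin must hang centred here, within 15 mm along y.
- rack_lower (a point): Front face of the lower rail at the free bay, rack frame (25, -65, 84) mm, axes as the rack; rail z = 78 to 90, x = 25 to 29. The back of a bin that is home lies flat against this face.
- catch (a joint): Sprung steel catch below the free bay: m pushed down, 0 (up) to 0.010. Nose 21 mm wide, top at rack z = 73, x = 17 mm; steep ramp to the front, upright behind; it stands on a black housing 50 mm high. A hooked bin's back foot rests on the ramp, its front up by about 0.23 rad; about 3 to 7 N down on the ledge push the catch down 7 mm, the foot passes and the catch snaps up to 0.
- drops_1: Eye-drop bottle, 25 mm diameter, 80 mm, standing in the bin that hangs already; origin under its centre. Leave.
- drops_2: Eye-drop bottle, 25 mm diameter, 84 mm, in the bin that hangs already; origin under its centre. Leave.
- drops_3: Eye-drop bottle, 25 mm diameter, 88 mm tall, standing on the worktop; origin under its centre. Leave.
- gauze: Gauze pack 55 x 95 x 9 mm lying on the worktop; origin under its centre. Leave.
- case: Contact-lens case 36 x 72 x 18 mm lying on the worktop; origin under its centre. Leave.

How it is judged:
On the way, in this order (a step that is already met when the one before it is completed fails the run):
1. The bin hangs by its lip on the upper rail in the free bay, let go, leaning on the catch with its front still up (x of bin_hook in the frame of bay between -0.007 and 0.007 m and y of bin_hook in the frame of bay between -0.015 and 0.015 m and z of bin_hook in the frame of bay between -0.004 and 0.006 m and angle between bin's own z axis and vertical between 0.08 and 0.32 rad and contact force between the fingers and bin below 0.1 N and angular speed of bin below 0.3 rad/s), for 0.2 s.
2. The bin is pressed home: level, the catch up again (x of bin_hook in the frame of bay between -0.007 and 0.007 m and y of bin_hook in the frame of bay between -0.015 and 0.015 m and z of bin_hook in the frame of bay between -0.004 and 0.006 m and angle between bin's own z axis and vertical below 0.06 rad and value of joint catch below 0.0015 m), for 0.2 s.
At the end, for the whole second after the job is handed in: The bin hangs at rest in the free bay: its hook on the upper rail within 7 mm front to back and 15 mm along the rail of the middle of the bay, 4 mm too low to 6 mm too high; level within 0.06 rad, square to the rack within 0.08 rad, the catch up (less than 1.5 mm down) (all of step 2 and angle between the x axis of bin and the x axis of rack, either way round below 0.08 rad and linear speed of bin below 0.02 m/s and angular speed of bin below 0.15 rad/s); the robot touches nothing.
It fails at once if an eye-drop bottle in the other bin is moved by more than 30 mm (distance of drops_1 from where it was at the start of the episode above 0.03 m).
It fails at once if an eye-drop bottle in the other bin is moved by more than 30 mm (distance of drops_2 from where it was at the start of the episode above 0.03 m).
It fails at once if the eye-drop bottle on the worktop is moved by more than 30 mm (distance of drops_3 from where it was at the start of the episode above 0.03 m).
It fails at once if the gauze pack is moved by more than 30 mm (distance of gauze from where it was at the start of the episode above 0.03 m).
It fails at once if the contact-lens case is moved by more than 30 mm (distance of case from where it was at the start of the episode above 0.03 m).
It also fails if it takes over 45 s, if anything falls off the work surface, if the arm or the gripper's body presses on something with over 40 N, if the wrist force passes 120 N, or if a joint passes its speed limit or range.

ROBOT

A 6-joint arm with a two-finger parallel gripper is mounted at the origin on a cart in front of the work surface, level with it; the furniture and walls round the work are solid. World frame = base frame: x ahead of the robot, y to its left, z up, the work surface at z = 0. Lengths are in m, angles in rad, forces in N, time in s.
With the tool pointing down it reaches from about 0.35 to 0.975 m from the base axis. Payload 17.4 kg.
Tool frame: the origin (TCP) lies midway between the tips of the shut fingers; the grasp point (between the pads) lies 19 mm behind it; z points along the fingers, y is the direction in which the jaws open and shut (so a half turn about z gives the same grasp; the last joint's range is limited). The gripper opens to 85 mm and grips with 20 to 120 N. Pads are 22 mm wide; open, the fingers measure 114 mm over their backs; the gripper's body (76 mm by 85 mm) begins 54 mm behind the grasp point. The pads swing forward as they close: fully open they stand 13 mm farther back than shut.
Start: joints at [-1.187, 0.116, 1.442, -0, 1.584, -0.038], TCP at [0.276, -0.616, 0.231] pointing down, gripper open.
Joint ranges: [-2.83, 2.83], [-0.83, 2.19], [0.07, 2.5], [-1.14, 4.28], [0.01, 3], [-2.97, 2.97]. Speed limits (rad/s): [1.89, 1.89, 2.22, 3.14, 3.14, 3.14].

INTERFACE

Orientations are given as a rotation vector (axis times angle).
In Python, from plant import robot gives the robot as it stands. The module is installed in compiled form; this text tells all that it offers.
- The arm moves only by the shell command python3 -m pendant 'ROWS' [FORCE]. ROWS is JSON, a list that holds one entry, the list of rows, each a list of 7 numbers: the turn, a rotation vector about the tool's x, y, z in degrees, then the shift along the tool's x, y, z in m, then the closure in counts, from 0 (fully open) to 255 (shut). A call has 1 to 20 rows; each row shifts and turns the pose as measured when the row begins, along the tool's axes as they then stand; what a row does not reach is not made up. A row lasts 1/10 s, in which the tool goes at most 50 mm and 8.59 degrees, less where a joint would pass 70% of its speed; a pose out of reach is approached as far as the arm can. A call with a gripper value outside its range is refused whole. The fingers move at their own pace and stop on an object; FORCE is the grip in N (left out, the last holds). Time passes only in rows, so rows that do not move let the fingers close. It gives the time, the measured TCP pose, the force and the opening at its end, in the units of the state.
- robot.read_state(): the state, without advancing time (a new reading comes with each control period).
- robot.read_camera(name): name is "side" or "top" or "wrist"; returns the picture (420x560x3 uint8, red, green, blue); there is no depth.
- robot.camera_info(name): a dict with "camera_matrix" (3x3 intrinsics, pixels), "k1" (the pictures are not rectified: a ray, as slopes to the right and down, at radius r is drawn at 1 + k1 r^2 times it, then the intrinsics apply), "R" (3x3) and "t" (3): a world point X has camera coordinates R X + t. Camera axes: x right, y down, z forward; pixel columns grow to the right and rows downward; lengths in m; the calibration is good to about 2 mm. A picture is of the moment at which its call begins: read the wrist's pose just before it. camera_info takes no time and is no camera call; for the wrist camera it gives the pose at the moment of the call.
- robot.hand_in(): hands the job in, once; it reports no verdict.
The state is a dict: "time_s": time; "joint_pos": joint angles; "qd": joint speeds; "effort": joint torques, N m; "eef_pos": TCP position; "orientation": TCP orientation; "contact_force": force on the tool from outside, world axes, zero at the start; "wrist_torque": the same for the moment, N m; "grip_width": finger opening in m.
Only numpy, scipy, OpenCV 4.12 (cv2) and the standard library are available. Lean on these libraries where they do the work, as an engineer would, in place of code of your own. Each camera call takes 0.05 s, during which the arm holds its last target.

## Working session

There is one attempt and no reset: what is moved stays moved. The work goes in short steps, Python scripts to look and compute and a shell command to move; the robot and the scene stay as the last step left them, time stands still between calls to the robot, and variables do not carry over. Pictures are saved under pics/ and viewed, and the job is handed in when it is done.

```bash
mkdir -p pics; ls; cat > h.py <<'E'
import numpy as np, cv2, json
from scipy.spatial.transform import Rotation as Rn
from plant import robot
def cam(n,name):
    ci=robot.camera_info(n); im=robot.read_camera(n)
    cv2.imwrite('pics/%s.png'%name, cv2.cvtColor(im,cv2.COLOR_RGB2BGR))
    np.savez('pics/%s.npz'%name,im=im,K=np.array(ci["camera_matrix"]),k1=ci["k1"],R=np.array(ci["R"]),t=np.array(ci["t"]))
def load(name): return np.load('pics/%s.npz'%name)
def ray(d,u,v):
    K=d['K'];p=cv2.undistortPoints(np.array([[[u,v]]],float),K,np.array([float(d['k1']),0,0,0]))[0,0]
    w=d['R'].T@np.array([p[0],p[1],1]); return -d['R'].T@d['t'], w/np.linalg.norm(w)
def onz(d,u,v,z):
    c,w=ray(d,u,v); return c+w*(z-c[2])/w[2]
def proj(d,X):
    X=np.atleast_2d(np.array(X,float))
    p,_=cv2.projectPoints(X,cv2.Rodrigues(d['R'])[0],d['t'],d['K'],np.array([float(d['k1']),0,0,0])); return p[:,0]
def tri(d1,p1,d2,p2):
    c1,w1=ray(d1,*p1);c2,w2=ray(d2,*p2)
    A=np.stack([w1,-w2],1); s=np.linalg.lstsq(A,c2-c1,rcond=None)[0]
    a=c1+s[0]*w1;b=c2+s[1]*w2; return (a+b)/2,np.linalg.norm(a-b)
E
python3 - <<'E'
from h import *
for n in("side","top","wrist"):
    cam(n,n+'0'); d=load(n+'0'); print(n,-d['R'].T@d['t'],d['K'][0,0],d['k1'],d['R'][2])
s=robot.read_state(); print(s)
E
```

```text
pics
side [0.34011767 1.17728607 0.87869573] 399.2256290914378 -0.10636561113624435 [ 0.18168548 -0.78413549 -0.59339861]
top [0.28049611 0.15729379 1.57253141] 517.5533685515157 0.02322475656756219 [ 0.17676821 -0.00779125 -0.98422167]
wrist [ 0.33896009 -0.58856793  0.373032  ] 298.9764854194974 -0.04309906854258383 [-0.24925538 -0.11030217 -0.96213574]
{'time_s': 0.15, 'joint_pos': array([-1.18679721e+00,  1.16375608e-01,  1.44211318e+00,  2.31120522e-07,
        1.58404258e+00, -3.77944719e-02]), 'qd': array([ 0.00097843, -0.00123963, -0.00189738,  0.00139163, -0.00050753,
        0.00072728]), 'effort': array([ 1.97938447e-03, -7.32509136e+01, -6.32847977e+01, -8.25423467e-05,
        4.93033716e-03, -3.63484475e-06]), 'eef_pos': array([ 0.27627941, -0.61569591,  0.23073105]), 'orientation': array([-3.07108194e+00, -6.57457719e-01,  2.53539905e-04]), 'contact_force': array([-0.39728321,  1.081583  , -0.45489451]), 'wrist_torque': array([-0.01810008, -0.02548632,  0.07541594]), 'grip_width': 0.0853871263711733}
```

View pics/side0.png

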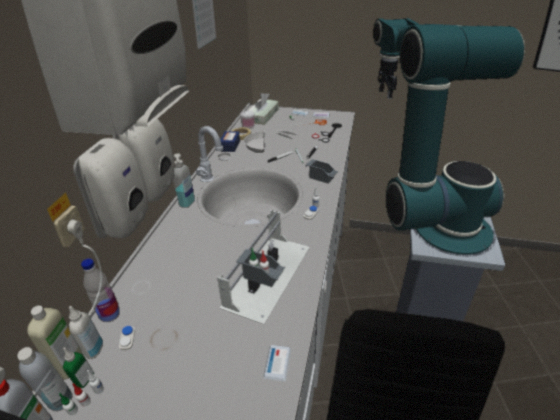

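View pics/top0.png

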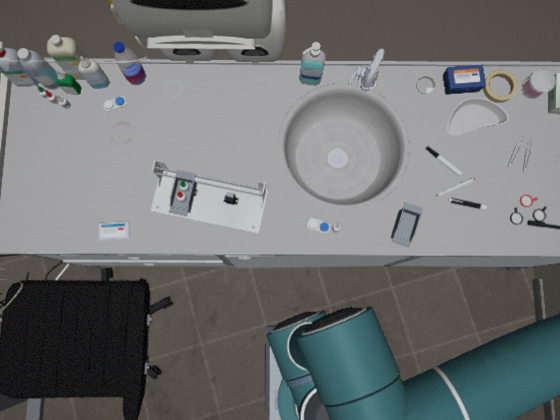

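View pics/wrist0.png

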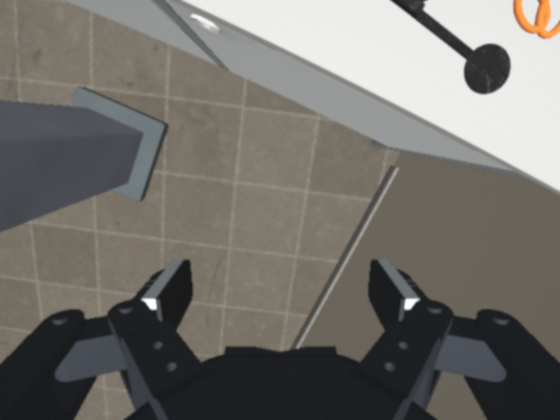

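The top view shows the loose bin near (406,224), the rack near (210,203) with the free bay's black catch at (231,199), a bottle at (320,227), and the gauze at (114,230). I'll enlarge the crops next.

```bash
python3 - <<'E'
from h import *
t=cv2.imread('pics/top0.png'); s=cv2.imread('pics/side0.png')
a=cv2.resize(t[150:250,140:275],None,fx=5.8,fy=5.8,interpolation=cv2.INTER_CUBIC); cv2.imwrite('pics/top0_rack.png',a)
b=cv2.resize(t[195:255,380:430],None,fx=8,fy=8,interpolation=cv2.INTER_CUBIC)
c=cv2.resize(s[150:195,295:345],None,fx=7,fy=7,interpolation=cv2.INTER_CUBIC)
o=np.zeros((480,760,3),np.uint8); o[:480,:400]=b; o[:315,405:755]=c; cv2.imwrite('pics/bin0.png',o)
d=cv2.resize(s[200:325,205:320],None,fx=4.8,fy=4.8,interpolation=cv2.INTER_CUBIC); cv2.imwrite('pics/side0_rack.png',d)
d=load('top0')
for p in[(397,238),(415,243),(420,209),(402,204)]: print(p,onz(d,*p,.04))
for p in[(151,208),(260,233),(268,187),(157,163)]: print(p,onz(d,*p,.005))
E
```

```text
(397, 238) [ 0.46412678 -0.22067385  0.04      ]
(415, 243) [ 0.44955167 -0.27359771  0.04      ]
(420, 209) [ 0.55231542 -0.29307703  0.04      ]
(402, 204) [ 0.56725515 -0.23955474  0.04      ]
(151, 208) [0.55610314 0.52299639 0.005     ]
(260, 233) [0.48093591 0.18820725 0.005     ]
(268, 187) [0.62458123 0.16486908 0.005     ]
(157, 163) [0.6985114  0.51104052 0.005     ]
```

View pics/top0_rack.png

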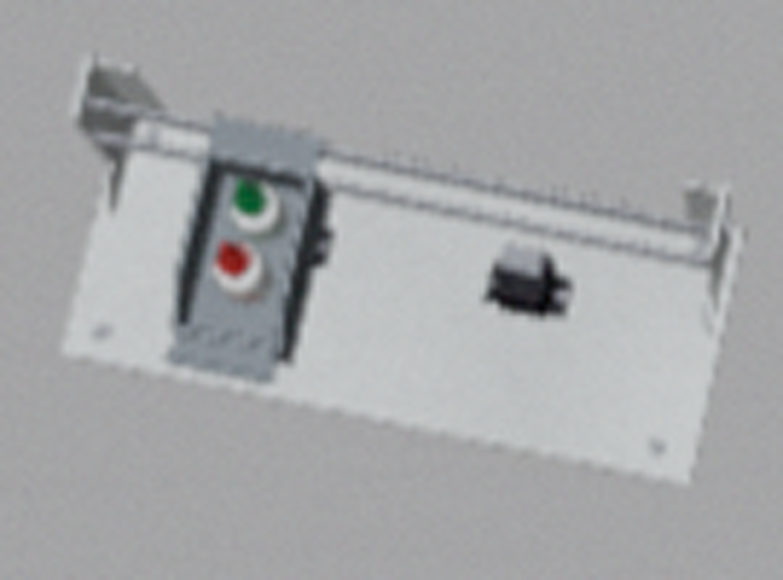

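View pics/bin0.png

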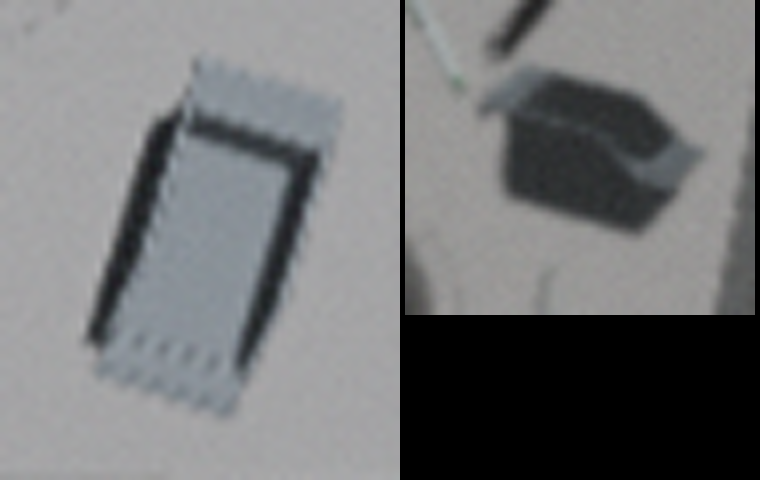

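View pics/side0_rack.png

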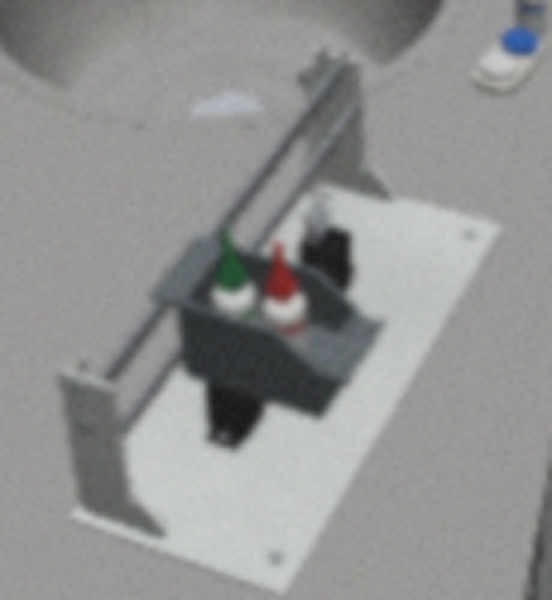

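The bin's ledge is at the bottom and its hook bridge at the top, so its front faces the robot. The rack is laid out as described, with the front edge running from about (151,211) to (259,233). Next I'll calculate rough poses.

```bash
cat >> h.py <<'E'
def tool():
    s=robot.read_state(); return s['eef_pos'],Rn.from_rotvec(s['orientation']),s
def goal(P,R):
    """P world tcp, R target Rotation -> shift/turn in present tool axes"""
    p,r,s=tool()
    print('t %.2f pos'%s['time_s'],p.round(4),'| turn deg',np.degrees((r.inv()*R).as_rotvec()).round(2),'shift(tool now)',r.inv().apply(np.array(P)-p).round(4),'shift(tool after turn)',R.inv().apply(np.array(P)-p).round(4),'F',np.round(s['contact_force'],1),'w %.4f'%s['grip_width'])
def Rdown(yaw,tip=0):
    # tool x along yaw direction, z down; then tip about horizontal y (front up by tip)
    X=np.array([np.cos(yaw),np.sin(yaw),0]);Z=np.array([0,0,-1.]);Y=np.cross(Z,X)
    B=Rn.from_matrix(np.stack([X,Y,Z],1)); yb=np.array([-np.sin(yaw),np.cos(yaw),0])
    return Rn.from_rotvec(yb*tip)*B
E
python3 - <<'E'
from h import *
d=load('top0')
f=lambda c,z:onz(d,380+c[0]/8-.4,195+c[1]/8-.4,z)
fl,fr,bl,br=f((95,370),.037),f((235,415),.037),f((195,60),.060),f((343,103),.060)
print(fl,fr,bl,br, np.linalg.norm(fl-fr),np.linalg.norm(bl-br))
v=(bl+br-fl-fr)[:2]/2; print('len',np.linalg.norm(v),'yaw',np.arctan2(v[1],v[0]))
w=(fl-fr)[:2];print(np.arctan2(-w[0],w[1])); w=(bl-br)[:2];print(np.arctan2(-w[0],w[1]))
u=v/np.linalg.norm(v); c1=(fl+fr)[:2]/2+u*.059; c2=(bl+br)[:2]/2-u*.062; print('bin',c1,c2)
goal([*( (c1+c2)/2),.26],Rdown(np.arctan2(v[1],v[0])))
g=lambda c,z:onz(d,140+c[0]/5.8-.4,150+c[1]/5.8-.4,z)
A,B,C=g((62,355),.005),g((688,483),.005),g((745,232),.005); print(A,B,C,np.linalg.norm(A-B),np.linalg.norm(B-C))
w=(A-B)[:2]; ps=np.arctan2(-w[0],w[1]); print('rack yaw',ps); x=np.array([np.cos(ps),np.sin(ps)]); y=np.array([-x[1],x[0]])
o=(A+B)[:2]/2+.075*x; print('rack',o,'bay',o+.037*x-.065*y)
E
```

```text
[ 0.45583166 -0.20462694  0.037     ] [ 0.43938182 -0.25607456  0.037     ] [ 0.5693058  -0.24047199  0.06      ] [ 0.55341861 -0.29474921  0.06      ] 0.05401346628560929 0.05655456881710632
len 0.11970213367230986 yaw -0.31653057199016116
-0.3094666365265754
-0.28475038004155107
bin [ 0.50367569 -0.24871576] [ 0.5024423  -0.24831178]
t 0.15 pos [ 0.2763 -0.6157  0.2307] | turn deg [-5.00e-02  2.00e-02  4.23e+01] shift(tool now) [ 0.3572 -0.2422 -0.029 ] shift(tool after turn) [ 0.1012 -0.4195 -0.0293] F [-0.4  1.1 -0.5] w 0.0854
[0.547361   0.52474973 0.005     ] [0.48128328 0.19363431 0.005     ] [0.61634929 0.16465966 0.005     ] 0.33764432303423136 0.13813890566665418
rack yaw -0.1969733899912679
rack [0.5878719  0.34451436] bay [0.6114358  0.27353026]
```

```bash
python3 -m pendant '[[[0,0,8.5,0,0,0,0],[0,0,8.5,0,0,0,0],[0,0,8.5,0,0,0,0],[0,0,8.5,0,0,0,0],[0,0,8.3,0,0,0,0],[0,0,0,0.01,-0.042,-0.003,0],[0,0,0,0.01,-0.042,-0.003,0],[0,0,0,0.01,-0.042,-0.003,0],[0,0,0,0.01,-0.042,-0.003,0],[0,0,0,0.01,-0.042,-0.003,0],[0,0,0,0.01,-0.042,-0.003,0],[0,0,0,0.01,-0.042,-0.003,0],[0,0,0,0.01,-0.042,-0.003,0],[0,0,0,0.01,-0.042,-0.003,0],[0,0,0,0.01,-0.042,-0.003,0],[0,0,0,0,0,0,0]]]' 40
python3 - <<'E'
from h import *
cam('wrist','wrist1')
goal([.503,-.2485,.26],Rdown(-.31))
E
```

```text
time_s: 1.75
eef_pos: [0.5159, -0.238, 0.2578]
orientation: [-3.089, 0.533, 0.007]
contact_force: [-0.4, 0.0, -0.8]
grip_width: 0.0854
t 1.80 pos [ 0.515  -0.2395  0.2575] | turn deg [-0.32  0.35 -1.84] shift(tool now) [-0.0083  0.0125 -0.0025] shift(tool after turn) [-0.0087  0.0122 -0.0025] F [ 0.  -0.2 -0.2] w 0.0855
```

View pics/wrist1.png

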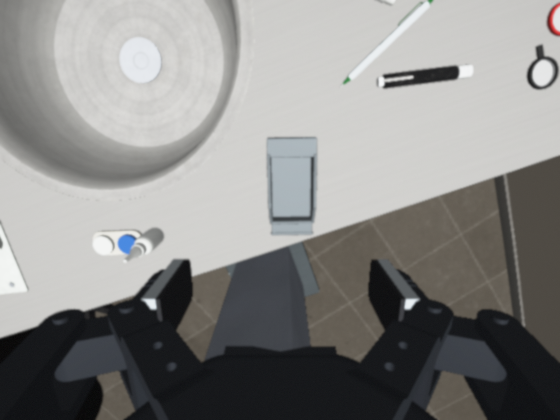

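```bash
python3 - <<'E'
from h import *
t=cv2.imread('pics/wrist1.png')
a=cv2.resize(t[125:245,255:330],None,fx=5,fy=5,interpolation=cv2.INTER_CUBIC); cv2.imwrite('pics/w1c.png',a)
E
```

```text
(no output)
```

View pics/w1c.png

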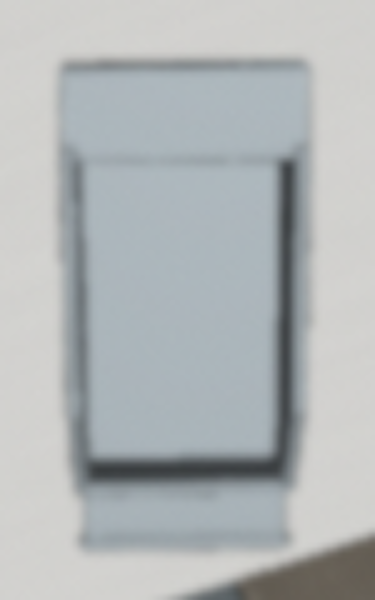

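```bash
python3 - <<'E'
from h import *
d=load('wrist1')
f=lambda c,z:onz(d,255+c[0]/5-.4,125+c[1]/5-.4,z)
fl,fr,bl,br=f((81,546),.037),f((290,546),.037),f((63,65),.060),f((308,65),.060)
print(fl,fr,bl,br, np.linalg.norm(fl-fr),np.linalg.norm(bl-br))
v=(bl+br-fl-fr)[:2]/2; ps=np.arctan2(v[1],v[0]);print('len',np.linalg.norm(v),'yaw',ps)
u=v/np.linalg.norm(v); c1=(fl+fr)[:2]/2+u*.059; c2=(bl+br)[:2]/2-u*.062; print('bin',c1,c2)
c=(c1+c2)/2; g=c+u*.008
goal([*g,.10],Rdown(ps)); goal([*g,.024],Rdown(ps))
E
```

```text
[ 0.45793757 -0.20424097  0.037     ] [ 0.43995515 -0.2551699   0.037     ] [ 0.5735929  -0.24313901  0.06      ] [ 0.5554644  -0.29427575  0.06      ] 0.05401039600612272 0.05425503253532723
len 0.12198531658863644 yaw -0.3254408954715336
bin [ 0.50484944 -0.2485693 ] [ 0.50578304 -0.24888434]
t 1.80 pos [ 0.515  -0.2395  0.2575] | turn deg [-0.32  0.36 -0.96] shift(tool now) [0.003  0.0126 0.1574] shift(tool after turn) [0.0018 0.0118 0.1575] F [ 0.  -0.2 -0.2] w 0.0855
t 1.80 pos [ 0.515  -0.2395  0.2575] | turn deg [-0.32  0.36 -0.96] shift(tool now) [0.0034 0.0131 0.2334] shift(tool after turn) [0.0018 0.0118 0.2335] F [ 0.  -0.2 -0.2] w 0.0855
```

```bash
python3 -m pendant '[[[-0.3,0.4,-1,0.003,0.0125,0,0],[0,0,0,0,0,0.035,0],[0,0,0,0,0,0.035,0],[0,0,0,0,0,0.035,0],[0,0,0,0,0,0.035,0],[0,0,0,0,0,0,0]]]'
python3 - <<'E'
from h import *
u=np.array([np.cos(-.325),np.sin(-.325)])
g=np.array([.5053,-.2487])+u*.008
goal([*g,.024],Rdown(-.325))
E
```

```text
time_s: 2.4
eef_pos: [0.5109, -0.2573, 0.1129]
orientation: [3.098, -0.511, 0.002]
contact_force: [-0.1, 0.3, 0.0]
grip_width: 0.0851
t 2.40 pos [ 0.5109 -0.2573  0.1129] | turn deg [ 0.1 -0.1 -0.1] shift(tool now) [-0.0002 -0.0065  0.0889] shift(tool after turn) [-0.0001 -0.0063  0.0889] F [-0.1  0.3  0. ] w 0.0851
```

```bash
python3 -m pendant '[[[0,0,0,0,-0.0065,0,0],[0,0,0,0,0,0.03,0],[0,0,0,0,0,0.03,0],[0,0,0,0,0,0.018,0],[0,0,0,0,0,0,0]]]'
python3 - <<'E'
from h import *
u=np.array([np.cos(-.325),np.sin(-.325)])
g=np.array([.5053,-.2487])+u*.008
goal([*g,.024],Rdown(-.325))
E
```

```text
time_s: 2.9
eef_pos: [0.5164, -0.2542, 0.0429]
orientation: [3.093, -0.514, 0.017]
contact_force: [0.7, -0.6, 1.1]
grip_width: 0.0853
t 2.90 pos [ 0.5164 -0.2542  0.0429] | turn deg [ 0.22 -0.68 -0.25] shift(tool now) [-0.0045 -0.0017  0.0189] shift(tool after turn) [-0.0042 -0.0017  0.0189] F [ 0.7 -0.6  1.1] w 0.0853
```

```bash
python3 -m pendant '[[[0.2,-0.6,-0.2,-0.0043,-0.0017,0.010,0],[0,0,0,0,0,0.009,0],[0,0,0,0,0,0,0],[0,0,0,0,0,0,0]]]'
python3 - <<'E'
from h import *
u=np.array([np.cos(-.325),np.sin(-.325)])
g=np.array([.5053,-.2487])+u*.008
goal([*g,.024],Rdown(-.325)); cam('wrist','wrist2')
E
```

```text
time_s: 3.3
eef_pos: [0.5151, -0.2523, 0.0285]
orientation: [3.098, -0.509, 0.01]
contact_force: [-0.5, -0.3, 0.2]
grip_width: 0.0858
t 3.30 pos [ 0.5151 -0.2523  0.0285] | turn deg [ 0.06 -0.39 -0.04] shift(tool now) [-0.0025 -0.0003  0.0045] shift(tool after turn) [-0.0024 -0.0003  0.0045] F [-0.5 -0.3  0.2] w 0.0858
```

View pics/wrist2.png

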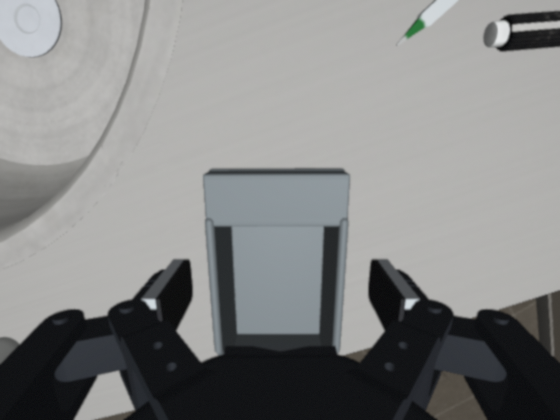

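The bin sits centred between the fingers, its walls at columns 212 and 345 and the pads at 190 and 370. I'll go down a little more and close.

```bash
python3 -m pendant '[[[0,-0.4,0,-0.002,0,0.005,0],[0,0,0,0,0,0,120],[0,0,0,0,0,0,120],[0,0,0,0,0,0,120],[0,0,0,0,0,0,120],[0,0,0,0,0,0,120],[0,0,0,0,0,0,120],[0,0,0,0,0,0,120]]]' 40
python3 - <<'E'
from h import *
goal([.5129,-.2513,.024],Rdown(-.325)); print(tool()[2]['wrist_torque'])
E
```

```text
time_s: 4.15
eef_pos: [0.5135, -0.2518, 0.0241]
orientation: [3.099, -0.509, 0.001]
contact_force: [0.5, -0.5, -0.1]
grip_width: 0.0558
t 4.15 pos [ 0.5135 -0.2518  0.0241] | turn deg [ 0.07 -0.03 -0.05] shift(tool now) [-0.0007 -0.0003  0.0001] shift(tool after turn) [-0.0007 -0.0003  0.0001] F [ 0.5 -0.5 -0.1] w 0.0558
[ 0.04316803 -0.04482851  0.02700391]
```

```bash
cat >> h.py <<'E'
TB=np.array([.0088,0,.0241]) # tcp in bin frame
HK=np.array([.057,0,.057])
def hookgoal(bay,ps,dx,dy,dz,tip,rot=0):
    x=np.array([np.cos(ps),np.sin(ps),0]);y=np.array([-x[1],x[0],0])
    h=np.array(bay)+dx*x+dy*y+np.array([0,0,dz])
    Rb=Rn.from_euler('ZY',[ps+rot,tip])
    goal(h+Rb.apply(TB-HK),Rdown(ps+rot,tip))
E
python3 -m pendant '[[[0,0,0,0,0,-0.03,120],[0,0,0,0,0,-0.04,120],[0,0,0,0,0,-0.04,120],[0,0,0,0,0,-0.04,120],[0,0,-7.3,0,0,0,120],[0,0,0,0,0,0,120]]]'
python3 - <<'E'
from h import *
hookgoal([.6114,.2735,.122],-.197,-.10,0,.08,0)
E
```

```text
time_s: 4.75
eef_pos: [0.5121, -0.2509, 0.1779]
orientation: [-3.126, 0.307, 0.006]
contact_force: [0.1, -0.2, -3.3]
grip_width: 0.0555
t 4.75 pos [ 0.5121 -0.2509  0.1779] | turn deg [0.   0.23 0.08] shift(tool now) [-0.1527 -0.5339  0.0094] shift(tool after turn) [-0.1535 -0.5337  0.0088] F [ 0.1 -0.2 -3.3] w 0.0555
```

```bash
python3 -m pendant '[[[0,0,0,-0.011,-0.04,0,120],[0,0,0,-0.011,-0.04,0,120],[0,0,0,-0.011,-0.04,0,120],[0,0,0,-0.011,-0.04,0,120],[0,0,0,-0.011,-0.04,0,120],[0,0,0,-0.011,-0.04,0,120],[0,0,0,-0.011,-0.04,0,120],[0,0,0,-0.011,-0.04,0,120],[0,0,0,-0.011,-0.04,0,120],[0,0,0,-0.011,-0.04,0,120],[0,0,0,-0.011,-0.04,0,120],[0,0,0,-0.011,-0.04,0,120],[0,0,0,0,0,0,120],[0,0,0,0,0,0,120]]]'
python3 - <<'E'
from h import *
hookgoal([.6114,.2735,.122],-.197,-.10,0,.08,0)
cam('wrist','wrist3')
E
```

```text
time_s: 6.15
eef_pos: [0.4799, 0.2647, 0.1659]
orientation: [3.113, -0.393, -0.029]
contact_force: [-0.1, -0.6, -2.2]
grip_width: 0.0556
t 6.15 pos [0.4799 0.2647 0.1659] | turn deg [ 0.31  1.03 -3.11] shift(tool now) [-0.0229 -0.0332 -0.003 ] shift(tool after turn) [-0.021  -0.0344 -0.0032] F [-0.1 -0.6 -2.2] w 0.0556
```

View pics/wrist3.png

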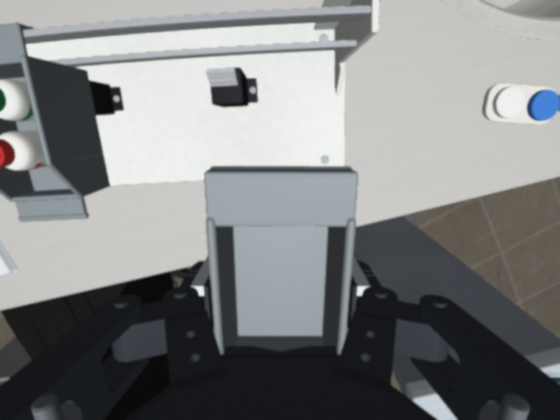

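The wrist view shows the held bin at the bottom. Above it is the upper rail (rows 12–35), the lower rail (rows 40–62), the catch with its nose at about (222,75), the right upright at (375,15), and the neighbouring bin at the left. I'll crop to get sub-pixel measurements.

```bash
python3 - <<'E'
from h import *
t=cv2.imread('pics/wrist3.png')
a=cv2.resize(t[0:125,200:390],None,fx=4.2,fy=4.2,interpolation=cv2.INTER_CUBIC); cv2.imwrite('pics/w3a.png',a)
a=cv2.resize(t[0:110,0:200],None,fx=4,fy=4,interpolation=cv2.INTER_CUBIC); cv2.imwrite('pics/w3b.png',a)
E
```

```text
(no output)
```

View pics/w3a.png

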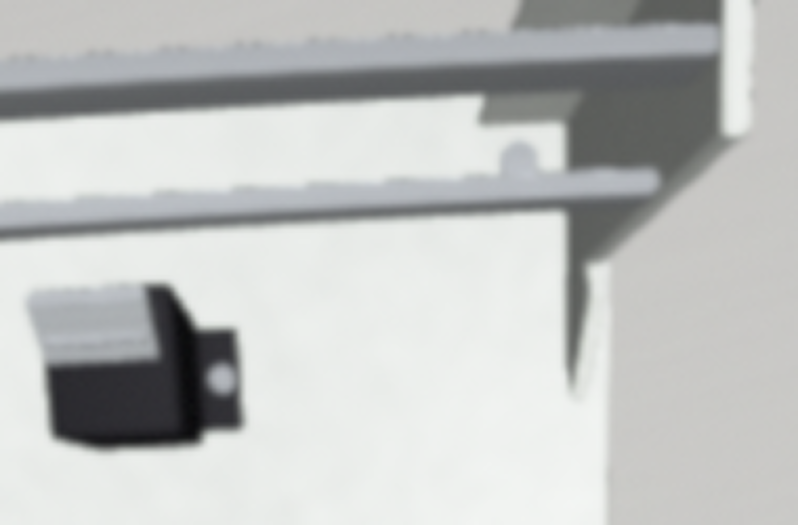

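View pics/w3b.png

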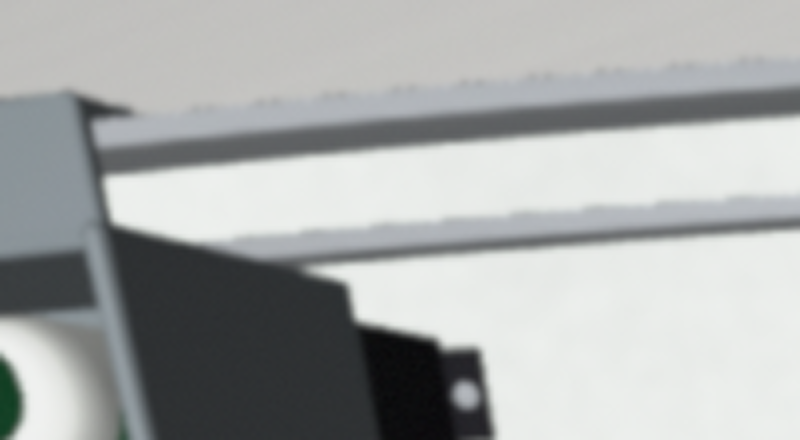

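```bash
python3 - <<'E'
from h import *
d=load('wrist3')
a=lambda c,z:onz(d,200+c[0]/4.2-.4,c[1]/4.2-.4,z)
b=lambda c,z:onz(d,c[0]/4-.4,c[1]/4-.4,z)
P={'railback L':b((135,115),.122),'railback M':a((0,60),.122),'railback R':a((718,26),.122),
'railfront L':b((100,150),.122),'railfront M':a((0,92),.122),'railfront R':a((718,54),.122),
'lowback M':a((0,203),.09),'lowback R':a((655,172),.09),'lowfront M':a((0,232),.09),'lowfront R':a((655,194),.09),'lowfrontL':b((255,260),.09),
'noseL':a((28,292),.073),'noseR':a((148,286),.073),'nbhook':b((73,93),.125),'uprR':a((752,135),.122),'uprL':a((722,135),.122)}
for k,v in P.items(): print(k,v.round(4))
m=lambda k,l:np.arctan2(-(P[k]-P[l])[0],(P[k]-P[l])[1])
for k,l in[('railback L','railback R'),('railfront L','railfront R'),('lowfrontL','lowfront R'),('lowback M','lowback R'),('noseL','noseR')]: print(k,m(k,l), np.linalg.norm(P[k]-P[l]))
ps=m('railback L','railback R')
for ps in(-.197,m('railback L','railback R')):
  x=np.array([np.cos(ps),np.sin(ps),0]);y=np.array([-x[1],x[0],0])
  print(ps)
  for k,v in P.items(): print('  ',k,'x %.4f y %.4f'%(v@x,v@y))
E
```

```text
railback L [0.6346 0.3681 0.122 ]
railback M [0.6152 0.2741 0.122 ]
railback R [0.596  0.1823 0.122 ]
railfront L [0.632  0.3752 0.122 ]
railfront M [0.6115 0.2753 0.122 ]
railfront R [0.5927 0.1829 0.122 ]
lowback M [0.6073 0.2851 0.09  ]
lowback R [0.5862 0.1846 0.09  ]
lowfront M [0.6033 0.2865 0.09  ]
lowfront R [0.583  0.1852 0.09  ]
lowfrontL [0.6227 0.3784 0.09  ]
noseL [0.5972 0.2879 0.073 ]
noseR [0.5929 0.2676 0.073 ]
nbhook [0.6385 0.3737 0.125 ]
uprR [0.5821 0.1802 0.122 ]
uprL [0.583  0.1841 0.122 ]
railback L -0.20505797561555342 0.18980917429549216
railfront L -0.20140823543690914 0.19625836390823345
lowfrontL -0.20221993338137947 0.19722623137614537
lowback M -0.20721799321145398 0.1027744388985315
noseL -0.21217381513081784 0.020721751246150097
-0.197
   railback L x 0.5503 y 0.4852
   railback M x 0.5496 y 0.3892
   railback R x 0.5488 y 0.2954
   railfront L x 0.5463 y 0.4916
   railfront M x 0.5458 y 0.3896
   railfront R x 0.5454 y 0.2954
   lowback M x 0.5397 y 0.3985
   lowback R x 0.5387 y 0.2957
   lowfront M x 0.5356 y 0.3990
   lowfront R x 0.5355 y 0.2957
   lowfrontL x 0.5366 y 0.4929
   noseL x 0.5293 y 0.3992
   noseR x 0.5290 y 0.3785
   nbhook x 0.5530 y 0.4915
   uprR x 0.5356 y 0.2907
   uprL x 0.5357 y 0.2947
-0.20505797561555342
   railback L x 0.5464 y 0.4896
   railback M x 0.5464 y 0.3936
   railback R x 0.5464 y 0.2998
   railfront L x 0.5423 y 0.4960
   railfront M x 0.5427 y 0.3940
   railfront R x 0.5430 y 0.2997
   lowback M x 0.5365 y 0.4028
   lowback R x 0.5363 y 0.3001
   lowfront M x 0.5323 y 0.4033
   lowfront R x 0.5331 y 0.3000
   lowfrontL x 0.5326 y 0.4972
   noseL x 0.5261 y 0.4035
   noseR x 0.5259 y 0.3827
   nbhook x 0.5490 y 0.4959
   uprR x 0.5332 y 0.2950
   uprL x 0.5333 y 0.2990
```

```bash
python3 - <<'E'
from h import *
d=load('wrist3')
t=cv2.imread('pics/wrist3.png')
a=cv2.resize(t[155:245,195:370],None,fx=4.4,fy=4.4,interpolation=cv2.INTER_CUBIC); cv2.imwrite('pics/w3c.png',a)
E
```

```text
(no output)
```

View pics/w3c.png

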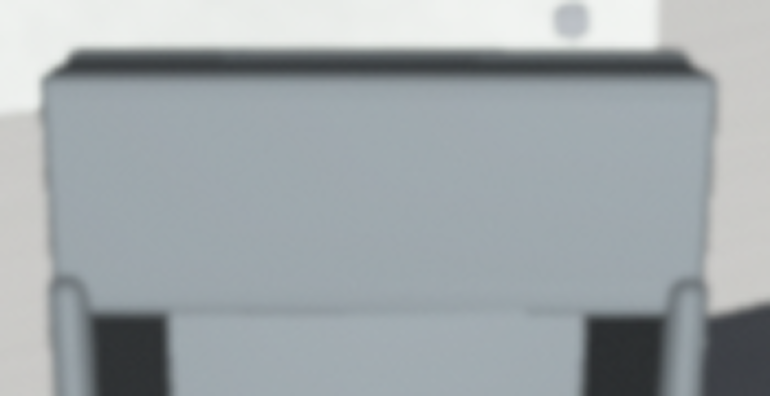

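```bash
python3 - <<'E'
from h import *
d=load('wrist3'); p,r,s=tool()
for c in[(45,76),(713,76),(72,52),(688,52),(60,300),(695,300)]:
    z={76:-.0359,52:-.0229,300:-.0359}[c[1]]
    o,w=ray(d,195+c[0]/4.4-.4,155+c[1]/4.4-.4)
    o=r.inv().apply(o-p); w=r.inv().apply(w); print(c,(o+w*(z-o[2])/w[2]).round(4))
E
```

```text
(45, 76) [ 0.0532 -0.0261 -0.0359]
(713, 76) [ 0.0533  0.0283 -0.0359]
(72, 52) [ 0.0535 -0.0268 -0.0229]
(688, 52) [ 0.0535  0.0292 -0.0229]
(60, 300) [ 0.0341 -0.0261 -0.0359]
(695, 300) [ 0.0341  0.0281 -0.0359]
```

The held bin measures where it should: the hook's rear edge is 53.2 mm ahead of the TCP, as expected, and the bin is about 1 mm off-centre sideways. The bay comes out at (0.613, 0.274) with yaw −0.203, which agrees with the top view. Next I'll tip the bin at a standoff.

```bash
sed -i 's/^TB=.*/TB=np.array([.0088,.0011,.0241])\nBAY=[.6132,.2743,.122]; PS=-.203/' h.py; sed -i 's/^def hookgoal.*/def hookgoal(dx,dy,dz,tip,rot=0,bay=BAY,ps=PS):/' h.py
cat >> h.py <<'E'
def hookat():
    p,r,s=tool(); B=r*Rn.from_euler('X',np.pi)
    h=p+B.apply(HK-TB)-np.array(BAY); e=B.as_euler('ZYX')
    c,q=np.cos(PS),np.sin(PS); print('hook in bay mm x %.1f y %.1f z %.1f'%(1e3*(c*h[0]+q*h[1]),1e3*(-q*h[0]+c*h[1]),1e3*h[2]),'yaw err %.3f tip %.3f roll %.3f'%(e[0]-PS,e[1],e[2]),'F',np.round(s['contact_force'],1),'w %.4f t %.2f'%(s['grip_width'],s['time_s']))
E
python3 - <<'E'
from h import *
hookat(); hookgoal(-.06,0,.07,.35)
E
```

```text
hook in bay mm x -79.8 y -39.9 z 75.9 yaw err -0.049 tip 0.018 roll -0.006 F [-0.8  0.1 -2.5] w 0.0555 t 6.20
t 6.20 pos [0.48   0.2643 0.1659] | turn deg [ -0.19 -19.02  -2.81] shift(tool now) [ 0.0098 -0.0382 -0.0121] shift(tool after turn) [ 0.0071 -0.0377 -0.0151] F [-0.8  0.1 -2.5] w 0.0555
```

```bash
python3 -m pendant '[[[0,-6.3,-0.9,0.002,-0.013,-0.007,120],[0,-6.3,-0.9,0.002,-0.013,-0.007,120],[0,-6.3,-0.9,0.002,-0.013,-0.007,120],[0,0,0,0,0,0,120],[0,0,0,0,0,0,120]]]'
python3 - <<'E'
from h import *
hookat(); hookgoal(.006,0,.025,.35)
E
```

```text
time_s: 6.7
eef_pos: [0.4986, 0.296, 0.1851]
orientation: [-3.035, 0.328, 0.553]
contact_force: [0.1, -0.3, -1.9]
grip_width: 0.0554
hook in bay mm x -59.9 y -3.7 z 76.9 yaw err -0.012 tip 0.360 roll 0.001 F [ 0.1 -0.3 -1.9] w 0.0554 t 6.70
t 6.70 pos [0.4986 0.296  0.1851] | turn deg [-0.31  0.59 -0.66] shift(tool now) [ 0.0803 -0.0037  0.0258] shift(tool after turn) [ 0.08   -0.003   0.0266] F [ 0.1 -0.3 -1.9] w 0.0554
```

```bash
python3 -m pendant '[[[-0.3,0.6,-0.6,0.0206,-0.001,-0.0077,120],[0,0,0,0.0206,-0.001,-0.0077,120],[0,0,0,0.0206,-0.001,-0.0077,120],[0,0,0,0,0,0,120],[0,0,0,0.0044,0,0.0117,120],[0,0,0,0.0044,0,0.0117,120],[0,0,0,0,0,0,120]]]'
python3 - <<'E'
from h import *
hookat(); hookgoal(.006,0,.02,.35);cam('wrist','wrist4');hookat()
E
```

```text
time_s: 7.4
eef_pos: [0.5632, 0.2798, 0.1591]
orientation: [-3.047, 0.324, 0.522]
contact_force: [0.3, 0.7, -1.7]
grip_width: 0.0554
hook in bay mm x 6.3 y -6.3 z 52.1 yaw err -0.009 tip 0.339 roll -0.002 F [ 0.3  0.7 -1.7] w 0.0554 t 7.40
t 7.40 pos [0.5632 0.2798 0.1591] | turn deg [-0.04 -0.62 -0.51] shift(tool now) [ 0.01   -0.0059  0.0298] shift(tool after turn) [ 0.0103 -0.0058  0.0297] F [ 0.3  0.7 -1.7] w 0.0554
hook in bay mm x 6.4 y -6.1 z 53.0 yaw err -0.009 tip 0.339 roll -0.002 F [ 0.1  1.  -1.1] w 0.0554 t 7.45
```

View pics/wrist4.png

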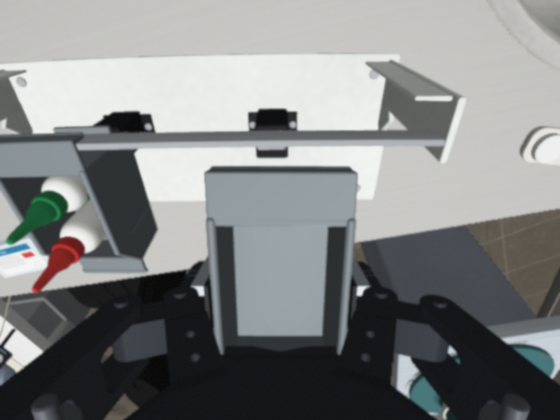

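The rail is at row ~140 beyond the hook edge at row ~170, and the catch at (272,130) is in line with the bin. I'll measure the rail again from this view.

```bash
python3 - <<'E'
from h import *
t=cv2.imread('pics/wrist4.png')
a=cv2.resize(t[100:190,200:370],None,fx=4.6,fy=4.6,interpolation=cv2.INTER_CUBIC); cv2.imwrite('pics/w4a.png',a)
E
```

```text
(no output)
```

View pics/w4a.png

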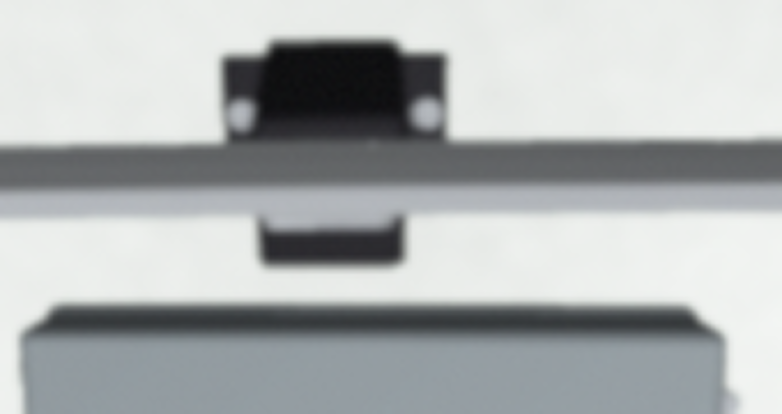

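```bash
python3 - <<'E'
from h import *
d=load('wrist4')
c,q=np.cos(PS),np.sin(PS)
def rel(P): h=P-np.array(BAY); return np.round(1e3*np.array([c*h[0]+q*h[1],-q*h[0]+c*h[1]]),1)
f=lambda c,z:rel(onz(d,200+c[0]/4.6-.4,100+c[1]/4.6-.4,z))
for p in[(10,190),(390,186),(770,183),(10,215),(390,212),(770,209)]: print('rail',p,f(p,.122))
for p in[(10,149),(770,142)]: print('rail rear bottom',p,f(p,.106))
for p in[(270,42),(398,42)]: print('housing rear?',f(p,.05))
p,r,s=tool()
for cc in[(25,335),(722,335)]:
    o,w=ray(d,200+cc[0]/4.6-.4,100+cc[1]/4.6-.4); o=r.inv().apply(o-p); w=r.inv().apply(w); print((o+w*(-.0359-o[2])/w[2]).round(4))
E
```

```text
rail (10, 190) [ 2.8 34.6]
rail (390, 186) [ 2.8 -8.6]
rail (770, 183) [  2.9 -51.8]
rail (10, 215) [-0.2 35.1]
rail (390, 212) [-0.4 -8.6]
rail (770, 209) [ -0.3 -52.3]
rail rear bottom (10, 149) [ 1.7 38.2]
rail rear bottom (770, 142) [  1.8 -55.8]
housing rear? [-1.9  9.4]
housing rear? [ -2.1 -10.9]
[ 0.0536 -0.0253 -0.0359]
[ 0.0536  0.0285 -0.0359]
```

```bash
python3 -m pendant '[[[0,-0.6,-0.5,0.0035,-0.0058,0.01,120],[0,0,0,0.0035,0,0.01,120],[0,0,0,0.0035,0,0.01,120],[0,0,0,0,0,0,120],[0,0,0,0,0,0,120]]]'
python3 - <<'E'
from h import *
hookat(); hookgoal(.0065,0,.013,.35)
E
```

```text
time_s: 7.95
eef_pos: [0.5634, 0.2867, 0.1252]
orientation: [-3.043, 0.307, 0.538]
contact_force: [0.3, -0.4, -0.7]
grip_width: 0.056
hook in bay mm x 5.3 y 1.1 z 17.6 yaw err 0.002 tip 0.350 roll 0.001 F [ 0.3 -0.4 -0.7] w 0.0560 t 7.95
t 7.95 pos [0.5634 0.2867 0.1252] | turn deg [-0.03  0.01  0.1 ] shift(tool now) [0.0027 0.001  0.0039] shift(tool after turn) [0.0027 0.001  0.0039] F [ 0.3 -0.4 -0.7] w 0.0560
```

```bash
python3 -m pendant '[[[0,0,0,0.0027,0.001,0.004,120],[0,0,0,0,0,0,120],[0,0,0,0,0,0,120]]]'
python3 - <<'E'
from h import *
hookat(); cam('wrist','wrist5')
t=cv2.imread('pics/wrist5.png')
a=cv2.resize(t[100:230,170:390],None,fx=3.6,fy=3.6,interpolation=cv2.INTER_CUBIC); cv2.imwrite('pics/w5a.png',a)
E
```

```text
time_s: 8.25
eef_pos: [0.5647, 0.2854, 0.1207]
orientation: [-3.043, 0.307, 0.537]
contact_force: [-0.4, 0.9, -1.3]
grip_width: 0.0555
hook in bay mm x 6.8 y 0.0 z 13.1 yaw err 0.002 tip 0.349 roll 0.002 F [-0.4  0.9 -1.3] w 0.0555 t 8.25
```

View pics/w5a.png

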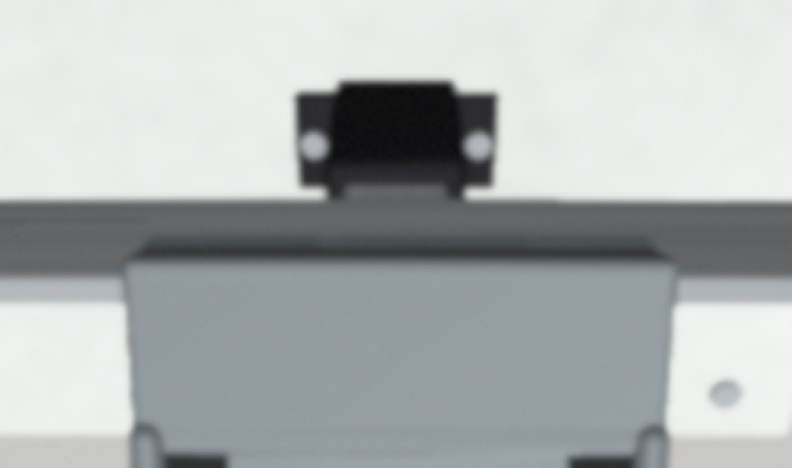

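```bash
python3 - <<'E'
from h import *
d=load('wrist5'); hookat()
c,q=np.cos(PS),np.sin(PS)
def rel(P): h=P-np.array(BAY); return np.round(1e3*np.array([c*h[0]+q*h[1],-q*h[0]+c*h[1]]),1)
f=lambda c,z:rel(onz(d,170+c[0]/3.6-.4,100+c[1]/3.6-.4,z))
for p in[(60,275),(740,275),(60,302),(740,302)]: print('rail',p,f(p,.122))
p,r,s=tool()
for cc,z in[((128,264),-.0359),((675,264),-.0359),((145,242),-.0229),((655,242),-.0229)]:
    o,w=ray(d,170+cc[0]/3.6-.4,100+cc[1]/3.6-.4); o=r.inv().apply(o-p); w=r.inv().apply(w); print((o+w*(z-o[2])/w[2]).round(4))
E
```

```text
hook in bay mm x 6.8 y 0.0 z 13.1 yaw err 0.002 tip 0.350 roll 0.002 F [-0.3 -0.3 -1.8] w 0.0557 t 8.30
rail (60, 275) [ 3.1 39. ]
rail (740, 275) [  3.3 -39.5]
rail (60, 302) [-0.5 39.7]
rail (740, 302) [ -0.3 -40.2]
[ 0.053  -0.0257 -0.0359]
[ 0.0531  0.0287 -0.0359]
[ 0.0535 -0.0269 -0.0229]
[ 0.0536  0.0297 -0.0229]
```

```bash
sed -i 's/^BAY=.*/BAY=[.6144,.2741,.122]; PS=-.203/' h.py; python3 -m pendant '[[[0,0,0,0.0024,0,0.005,120],[0,0,0,0.0019,0,0.005,120],[0,0,0,0,0,0,120],[0,0,0,0,0,0,120]]]'
python3 - <<'E'
from h import *
hookat()
E
```

```text
time_s: 8.7
eef_pos: [0.5655, 0.2852, 0.1091]
orientation: [-3.043, 0.308, 0.536]
contact_force: [0.5, 0.3, -0.8]
grip_width: 0.0554
hook in bay mm x 6.4 y -0.1 z 1.5 yaw err 0.002 tip 0.349 roll 0.002 F [ 0.5  0.3 -0.8] w 0.0554 t 8.70
```

```bash
python3 -m pendant '[[[0,0,0,0.0005,0,0.0014,120],[0,0,0,-0.002,0,0.0015,120],[0,0,0,0,0,0,120],[0,0,0,0,0,0,120]]]'
python3 - <<'E'
from h import *
hookat(); cam('wrist','wrist6'); cam('side','side6')
s=cv2.imread('pics/side6.png')
cv2.imwrite('pics/side6c.png',cv2.resize(s[190:330,200:330],None,fx=4.2,fy=4.2,interpolation=cv2.INTER_CUBIC))
E
```

```text
time_s: 9.1
eef_pos: [0.5629, 0.2858, 0.1069]
orientation: [-3.043, 0.307, 0.536]
contact_force: [-0.8, 0.3, -2.1]
grip_width: 0.0555
hook in bay mm x 3.8 y 0.0 z -0.6 yaw err 0.002 tip 0.349 roll 0.002 F [-0.8  0.3 -2.1] w 0.0555 t 9.10
```

View pics/side6c.png

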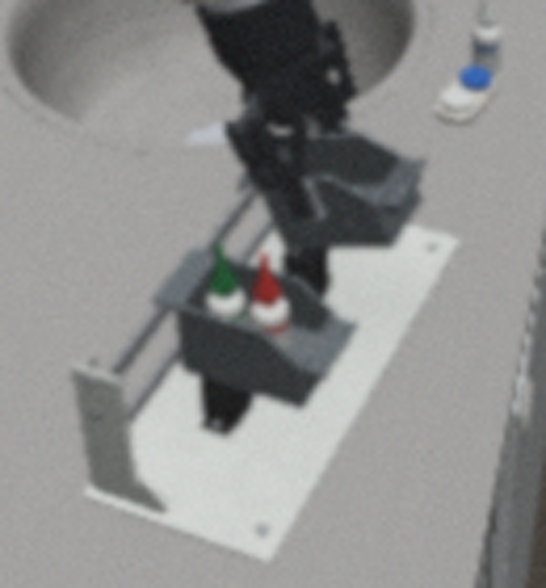

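View pics/wrist6.png

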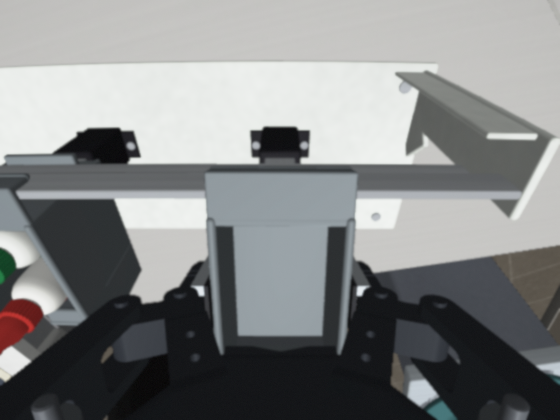

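The lip is behind the rail (rail rows 165–195, hook edge at row 170) and aligned with the catch at column 280. I'll release it.

```bash
python3 -m pendant '[[[0,0,0,0,0,0,80],[0,0,0,0,0,0,40],[0,0,0,0,0,0,0],[0,0,0,0,0,0,0],[0,0,0,0,0,0,0],[0,0,0,0,0,0,0]]]'
python3 - <<'E'
from h import *
hookat(); cam('wrist','wrist7'); cam('side','side7')
s=cv2.imread('pics/side7.png')
cv2.imwrite('pics/side7c.png',cv2.resize(s[190:330,200:330],None,fx=4.2,fy=4.2,interpolation=cv2.INTER_CUBIC))
E
```

```text
time_s: 9.8
eef_pos: [0.5633, 0.2859, 0.1077]
orientation: [-3.042, 0.307, 0.534]
contact_force: [-0.1, 0.2, -0.5]
grip_width: 0.0854
hook in bay mm x 4.1 y 0.2 z 0.2 yaw err 0.002 tip 0.348 roll 0.003 F [-0.1  0.2 -0.5] w 0.0854 t 9.80
```

View pics/side7c.png

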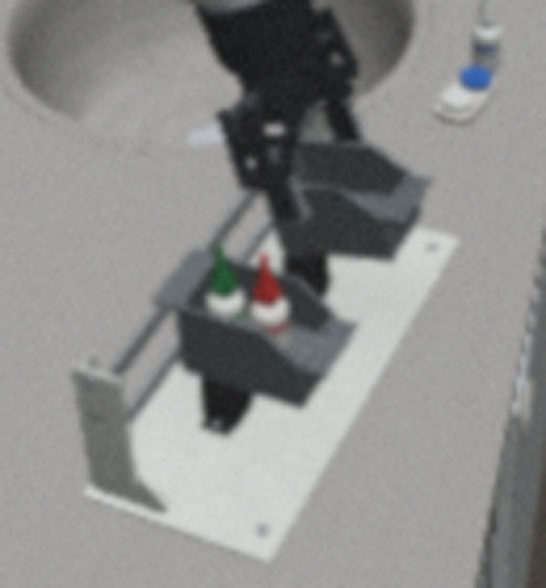

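View pics/wrist7.png

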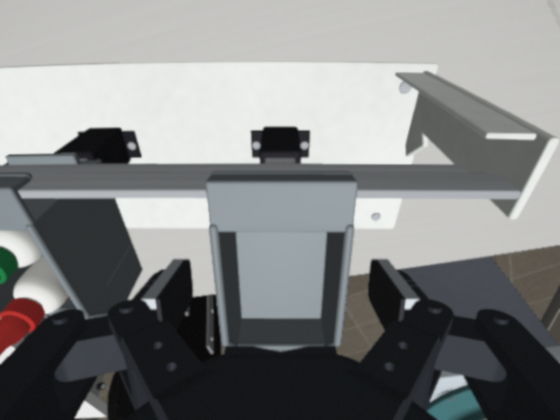

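The bin is released and leaning on the catch, with its floor now tilted less than the tool and a gap on both sides of the fingers. I'll withdraw along the tool axis.

```bash
python3 -m pendant '[[[0,0,0,0,0,-0.015,0],[0,0,0,0,0,-0.025,0],[0,0,0,0,0,-0.04,0],[0,0,0,0,0,-0.04,0],[0,0,0,0,0,-0.03,0],[0,0,0,0,0,0,0]]]'
python3 - <<'E'
from h import *
cam('wrist','wrist8'); cam('side','side8')
s=cv2.imread('pics/side8.png')
cv2.imwrite('pics/side8c.png',cv2.resize(s[190:330,200:330],None,fx=4.2,fy=4.2,interpolation=cv2.INTER_CUBIC))
x=np.array([np.cos(PS),np.sin(PS),0])
goal(np.array(BAY)+x*(-.1135)+[0,0,.05],Rdown(PS))
E
```

```text
time_s: 10.5
eef_pos: [0.6156, 0.2742, 0.2588]
orientation: [-3.043, 0.307, 0.534]
contact_force: [1.4, -0.3, 0.1]
grip_width: 0.0854
t 10.60 pos [0.6143 0.2743 0.2548] | turn deg [ 0.   20.12  0.11] shift(tool now) [-0.078  -0.      0.1167] shift(tool after turn) [-0.1134  0.0002  0.0828] F [-0.  -0.2 -0.1] w 0.0853
```

View pics/side8c.png

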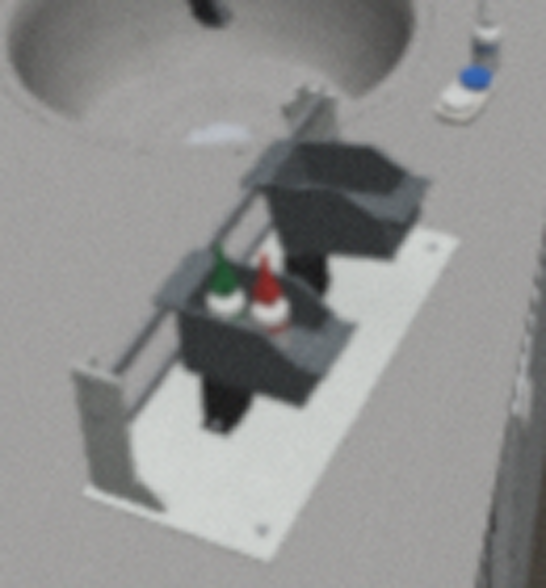

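View pics/wrist8.png

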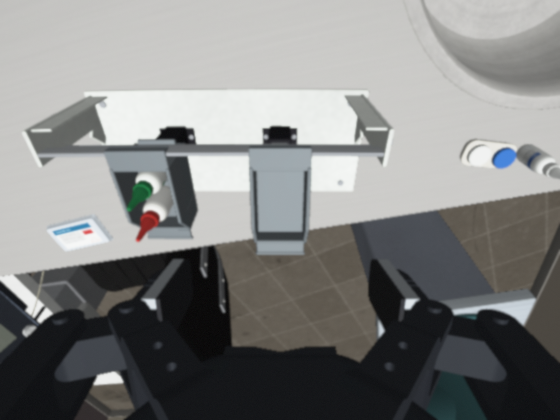

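```bash
python3 - <<'E'
from h import *
d=load('wrist8');c,q=np.cos(PS),np.sin(PS)
for p in[(257,253),(304,253)]:
    h=onz(d,*p,.129)-np.array(BAY); print(np.round(1e3*np.array([c*h[0]+q*h[1],-q*h[0]+c*h[1]]),1))
E
python3 -m pendant '[[[0,6.7,0,0,0,0,255],[0,6.7,0,0,0,0,255],[0,6.7,0,0,0,0,255],[0,0,0,-0.038,0,0.005,255],[0,0,0,-0.038,0,0.01,255],[0,0,0,-0.0374,0,0.01,255],[0,0,0,0,0,0,255],[0,0,0,0,0,0,255]]]'
python3 - <<'E'
from h import *
x=np.array([np.cos(PS),np.sin(PS),0])
goal(np.array(BAY)+x*(-.1135)+[0,0,.03],Rdown(PS))
E
```

```text
[-115.3   24.8]
[-115.1  -26.9]
time_s: 11.4
eef_pos: [0.4959, 0.2956, 0.2182]
orientation: [3.119, -0.312, 0.004]
contact_force: [0.5, -0.7, 0.7]
grip_width: -0.0003
t 11.40 pos [0.4959 0.2956 0.2182] | turn deg [ 0.39 -0.2   0.19] shift(tool now) [ 0.0067 -0.0032  0.0662] shift(tool after turn) [ 0.0069 -0.0028  0.0662] F [ 0.5 -0.7  0.7] w -0.0003
```

```bash
python3 -m pendant '[[[0.3,-0.2,0.2,0.007,-0.002,0.03,255],[0,0,0,0.001,0,0.03,255],[0,0,0,0,0,0,255],[0,0,0,0,0,0,255]]]'
python3 - <<'E'
from h import *
x=np.array([np.cos(PS),np.sin(PS),0])
goal(np.array(BAY)+x*(-.112)+[0,0,.0],Rdown(PS)); cam('wrist','wrist9')
E
```

```text
time_s: 11.8
eef_pos: [0.506, 0.2952, 0.157]
orientation: [3.124, -0.32, -0.001]
contact_force: [-0.1, -1.1, 0.7]
grip_width: 0.0001
t 11.80 pos [0.506  0.2952 0.157 ] | turn deg [ 0.1   0.02 -0.05] shift(tool now) [-0.0016 -0.0012  0.035 ] shift(tool after turn) [-0.0016 -0.0011  0.035 ] F [-0.1 -1.1  0.7] w 0.0001
```

View pics/wrist9.png

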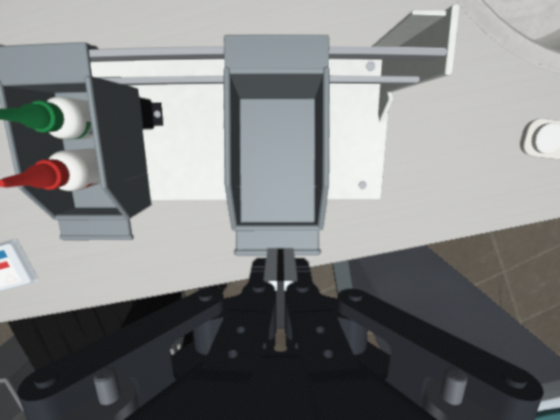

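The shut fingertips at (281,250) are over the ledge, whose columns 235–320 are centred at 278. I'll go down.

```bash
python3 -m pendant '[[[0,0,0,-0.0015,-0.001,0.012,255],[0,0,0,0,0,0.01,255],[0,0,0,0,0,0.004,255],[0,0,0,0,0,0.004,255],[0,0,0,0,0,0,255]]]'
python3 - <<'E'
from h import *
x=np.array([np.cos(PS),np.sin(PS),0])
goal(np.array(BAY)+x*(-.112)+[0,0,-.024],Rdown(PS))
E
```

```text
time_s: 12.35
eef_pos: [0.5058, 0.2971, 0.1276]
orientation: [-3.125, 0.32, -0.004]
contact_force: [-0.6, -0.3, 1.2]
grip_width: 0.0001
t 12.35 pos [0.5058 0.2971 0.1276] | turn deg [-0.03 -0.14 -0.06] shift(tool now) [-0.0011  0.0006  0.0296] shift(tool after turn) [-0.001   0.0006  0.0296] F [-0.6 -0.3  1.2] w 0.0001
```

```bash
python3 -m pendant '[[[0,0,0,-0.001,0,0.005,255],[0,0,0,0,0,0.005,255],[0,0,0,0,0,0,255]]]'
python3 -m pendant '[[[0,0,0,0,0,0.005,255],[0,0,0,0,0,0.004,255],[0,0,0,0,0,0,255]]]'
python3 - <<'E'
from h import *
x=np.array([np.cos(PS),np.sin(PS),0])
goal(np.array(BAY)+x*(-.112)+[0,0,-.021],Rdown(PS))
E
```

```text
time_s: 12.65
eef_pos: [0.5053, 0.2976, 0.1184]
orientation: [-3.124, 0.32, -0.007]
contact_force: [0.5, -0.1, 0.0]
grip_width: -0.0002
time_s: 12.95
eef_pos: [0.5052, 0.2976, 0.1086]
orientation: [-3.124, 0.32, -0.007]
contact_force: [1.1, 0.8, 0.2]
grip_width: 0.0002
t 12.95 pos [0.5052 0.2976 0.1086] | turn deg [-0.1  -0.23 -0.06] shift(tool now) [-0.0004  0.001   0.0076] shift(tool after turn) [-0.0003  0.001   0.0076] F [1.1 0.8 0.2] w 0.0002
```

There is hardly any force at z = 0.109, so I'll look before pressing further.

```bash
python3 - <<'E'
from h import *
cam('wrist','wrist10'); cam('side','side10')
s=cv2.imread('pics/side10.png')
cv2.imwrite('pics/side10c.png',cv2.resize(s[190:330,200:330],None,fx=4.2,fy=4.2,interpolation=cv2.INTER_CUBIC))
E
```

```text
(no output)
```

View pics/side10c.png

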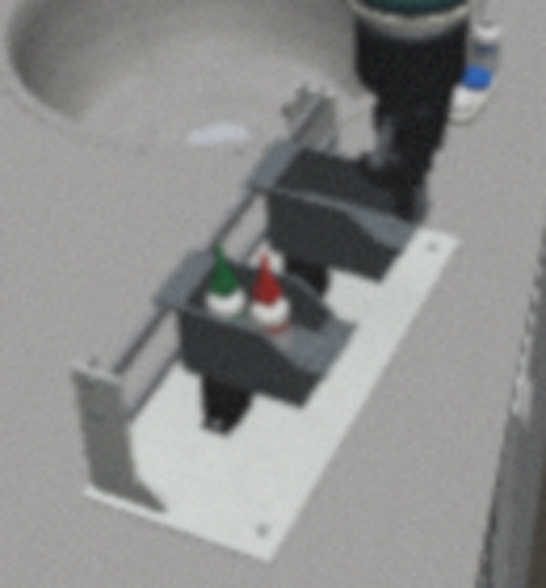

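View pics/wrist10.png

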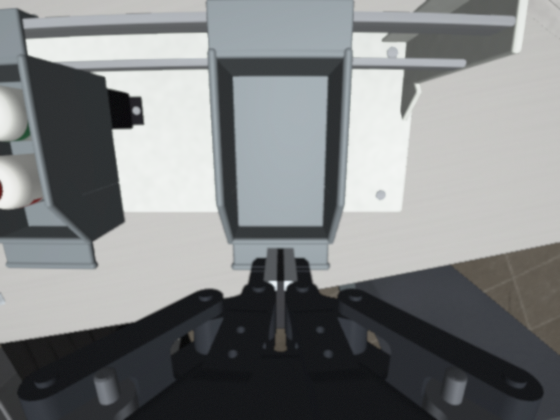

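The bin has gone down with the fingertips and is now nearly parallel to its neighbour. I'll press a little further, watching the force.

```bash
python3 -m pendant '[[[0,0,0,0,0,0.004,255],[0,0,0,0,0,0,255]]]'
python3 -m pendant '[[[0,0,0,0,0,0.003,255],[0,0,0,0,0,0,255]]]'
python3 - <<'E'
from h import *
cam('side','side11'); cam('wrist','wrist11')
s=cv2.imread('pics/side11.png')
cv2.imwrite('pics/side11c.png',cv2.resize(s[190:330,200:330],None,fx=4.2,fy=4.2,interpolation=cv2.INTER_CUBIC))
s=robot.read_state(); print(s['contact_force'],s['wrist_torque'])
E
```

```text
time_s: 13.25
eef_pos: [0.5055, 0.2977, 0.105]
orientation: [-3.123, 0.32, -0.008]
contact_force: [-0.6, -0.9, -0.3]
grip_width: 0.0002
time_s: 13.45
eef_pos: [0.5057, 0.2978, 0.1022]
orientation: [-3.123, 0.32, -0.009]
contact_force: [-0.5, -0.3, 0.1]
grip_width: 0.0004
[ 0.39438323 -0.17639865 -0.28875784] [-0.03200884  0.00357377  0.00093079]
```

View pics/side11c.png

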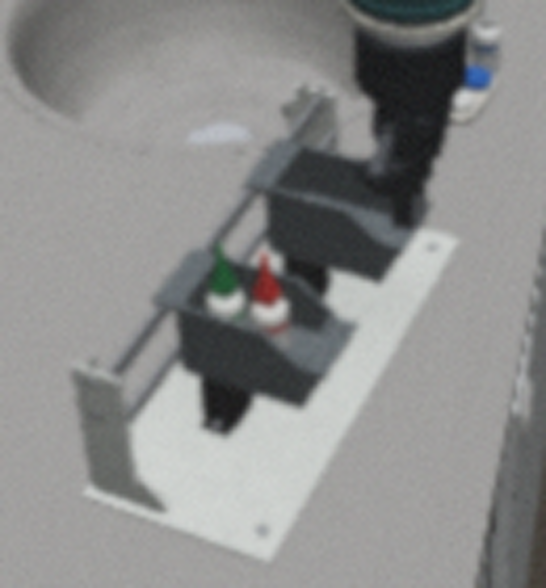

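View pics/wrist11.png

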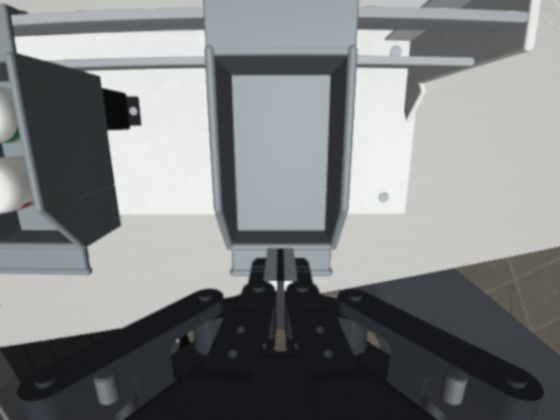

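```bash
python3 -m pendant '[[[0,0,0,0,0,0.002,255],[0,0,0,0,0,0.001,255]]]'
python3 -m pendant '[[[0,0,0,0,0,0.001,255],[0,0,0,0,0,0,255]]]'
```

```text
time_s: 13.75
eef_pos: [0.5059, 0.298, 0.1016]
orientation: [-3.122, 0.32, -0.01]
contact_force: [-8.9, -4.6, 13.7]
grip_width: -0.0001
time_s: 13.95
eef_pos: [0.5059, 0.298, 0.1022]
orientation: [-3.122, 0.32, -0.011]
contact_force: [-0.8, -0.4, 1.0]
grip_width: 0.0002
```

At z = 0.1016 the ledge resists firmly with about 14 N. Its home height is 0.102, so the bin is level and has snapped in. I'll come away.

```bash
python3 -m pendant '[[[0,0,0,0,0,-0.01,255],[0,0,0,-0.005,0,-0.03,255],[0,0,0,-0.01,0,-0.04,255],[0,0,0,-0.01,0,-0.04,255],[0,0,0,0,0,0,255],[0,0,0,0,0,0,255]]]'
python3 - <<'E'
from h import *
cam('wrist','wrist12'); cam('side','side12'); cam('top','top12')
s=cv2.imread('pics/side12.png')
cv2.imwrite('pics/side12c.png',cv2.resize(s[190:330,200:330],None,fx=4.2,fy=4.2,interpolation=cv2.INTER_CUBIC))
E
```

```text
time_s: 14.55
eef_pos: [0.4792, 0.3026, 0.2281]
orientation: [-3.122, 0.32, -0.009]
contact_force: [-0.5, -0.8, -0.9]
grip_width: 0.0003
```

View pics/side12c.png

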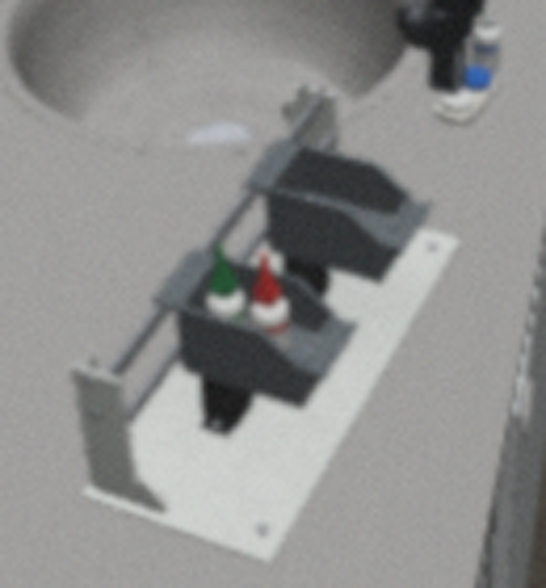

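View pics/wrist12.png

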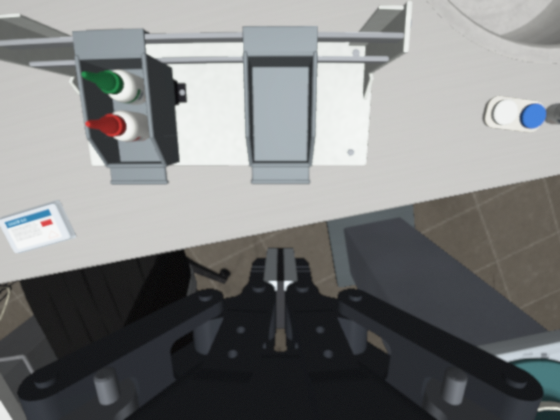

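View pics/top12.png

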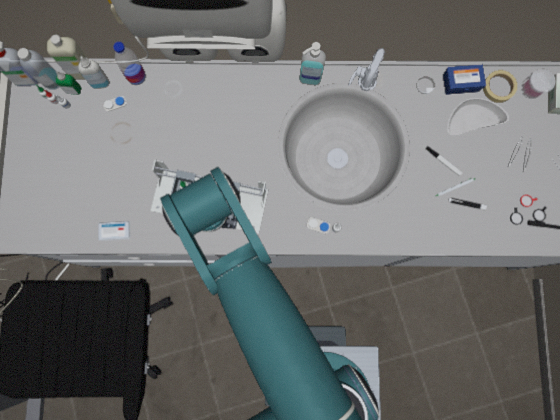

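Both bins now look alike, ledges on the same row (183) and hooks on the same row (27). As a last check, I'll compare the bin's corners with their predicted home positions.

```bash
python3 - <<'E'
from h import *
d=load('wrist12'); e=load('side12')
c,q=np.cos(PS),np.sin(PS);x=np.array([c,q,0]);y=np.array([-q,c,0]);B=np.array(BAY)
for t in(0,.06,.23):
  R=Rn.from_euler('ZY',[PS,t])
  for n,p in{'ledgeL':(-116,26,-20),'ledgeR':(-116,-26,-20),'hookL':(5,28,3),'hookR':(5,-28,3)}.items():
    X=B+R.apply(np.array(p)/1e3); print(t,n,'wrist',proj(d,X)[0].round(1),'side',proj(e,X)[0].round(1),'side crop',((proj(e,X)[0]-[200,190])*4.2).round(0))
for n in('side8','side12'):
  pass
s=cv2.imread('pics/wrist12.png'); cv2.imwrite('pics/w12c.png',cv2.resize(s[10:195,70:330],None,fx=3,fy=3,interpolation=cv2.INTER_CUBIC))
E
```

```text
0 ledgeL wrist [251.4 180.7] side [295.3 248.6] side crop [400. 246.]
0 ledgeR wrist [308.7 180.6] side [302.  237.9] side crop [428. 201.]
0 hookL wrist [241.8  24.3] side [257.5 232.6] side crop [242. 179.]
0 hookR wrist [317.6  24.1] side [265.8 221.9] side crop [276. 134.]
0.06 ledgeL wrist [250.7 183.1] side [295.7 246.9] side crop [402. 239.]
0.06 ledgeR wrist [309.4 183.1] side [302.3 236.2] side crop [430. 194.]
0.06 hookL wrist [241.9  24.2] side [257.5 232.7] side crop [241. 179.]
0.06 hookR wrist [317.6  23.9] side [265.8 222. ] side crop [276. 134.]
0.23 ledgeL wrist [248.3 188. ] side [295.8 241.7] side crop [403. 217.]
0.23 ledgeR wrist [311.5 188. ] side [302.6 231.1] side crop [431. 173.]
0.23 hookL wrist [242.  24.] side [257.4 232.9] side crop [241. 180.]
0.23 hookR wrist [317.5  23.8] side [265.7 222.2] side crop [276. 135.]
```

View pics/w12c.png

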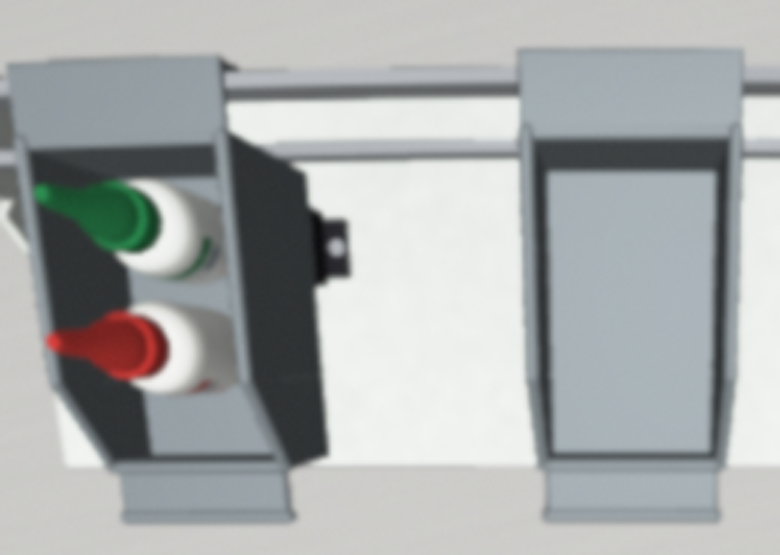

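The corners match the level prediction: the ledge corner in the side crop is at about (430,203) against a predicted (428,201), and a leaning bin would give row 173. The wrist corners are within 1–2 px apart from a common 2-row shift. The robot is clear, so I'll hand in.

```bash
python3 - <<'E'
from h import *
robot.hand_in(); print('ok')
E
```

```text
the job is handed in; nothing more can be done
ok
```

I hung the loose bin in the free right-hand bay and pressed it home, then handed the job in at about 14.7 s on the robot's clock. No verdict was reported.

- **Hooking:** I gripped the bin across its sides and tipped the front up 0.35 rad. I lowered it with the lip about 6 mm beyond the rail and let go. The pictures then showed it hanging by its lip and leaning on the catch.
- **Pressing:** I pressed the ledge with the shut fingers and then withdrew. I did not catch the snap itself: forces read between moves were only about 1 N. I take it the catch snapped because the bin ended level and the ledge then resisted firmly, with about 14 N at z = 0.102, its home height.

**Last checks:**
- **Level:** the bin's corners match the level home position to within 1–2 pixels, apart from a common shift of about 2 rows that fits the calibration error.
- **Centring:** it sits centred on the bay to about 1 mm.
- **Surroundings:** the other bin, the bottles, the gauze and the case looked unmoved, and the robot was touching nothing.

The early bay position was about 1.2 mm short front to back compared with the close views, so I corrected it before lowering. The catch's own position was hidden at the end, so I judged it up only from the bin hanging level.

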